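# Set the height stop on a lighter and lock it

## Robot

A 6-joint arm with a two-finger parallel gripper is mounted at the origin on the work surface. World frame = base frame: x ahead of the robot, y to its left, z up, the work surface at z = 0. Lengths are in m, angles in rad, forces in N, time in s.
With the tool pointing down it reaches from about 0.4 to 0.825 m from the base axis. Payload 7 kg.
Tool frame: the origin (TCP) lies on the centre line of the jaws, within the pads' length; the fingertips stand tip_reach ahead of it and the grasp point (between the pads) is the TCP (tip_reach is the distance from the TCP to the fingertips, in m); z points along the fingers, y is the line along which they close (so a half turn about z gives the same grasp; the last joint's range is limited). The gripper opens to 88 mm and grips with 3 to 60 N. Pads are 19 mm wide; open, the fingers measure 130 mm over their backs; the gripper's body (78 mm by 193 mm) begins 47 mm behind the grasp point.
Start: joints at [-0.901, 0.359, 0.012, 0, -1.224, -0.288], TCP at [0.251, -0.626, 0.246] pointing down, gripper open.
Joint ranges: [-3.07, 3.07], [-1.43, 2.12], [-1.02, 1.25], [-3.03, 1.67], [-3.05, -0], [-3.03, 3.03]. Speed limits (rad/s): [2.39, 2.39, 3.01, 3.14, 3.14, 3.14].

## Interface

Orientations are given as [roll, pitch, yaw] about the fixed x, y, z axes, in that order (R = Rz(yaw) Ry(pitch) Rx(roll)).
In Python, from station import get_state, grab_frame, calibration, job_done, find_in, mark_of, tip_reach gives the robot as it stands.
- The arm moves only by the shell command python3 -m handwheel 'ROWS' [OPENING] [FORCE]. ROWS is JSON, a list of rows, each an object with "delta_pos": the shift along the world's x, y, z in units of 30 mm (1.0 is 30 mm), a list of three; "dr": the turn, a rotation vector about the world's x, y, z in degrees, a list of three. In form: [{"delta_pos": [tx, ty, tz], "dr": [rx, ry, rz]}, ...]. A call has 1 to 10 rows; each row shifts and turns the commanded pose from where the row before left it; what a row does not reach is not made up. A row lasts 1/10 s, in which the tool goes at most 50 mm and 8.59 degrees, less where a joint would pass 70% of its speed; a pose out of reach is approached as far as the arm can. A call is refused whole if a number of a shift passes 1 or a number of a turn 8.59, either way. A call with a gripper value outside its range is refused whole. OPENING is the closure, from -1 (fully open) to 1 (shut), set as the call begins (- or left out, the last holds). The fingers move at their own pace and stop on an object; FORCE is the grip in N (left out, the last holds). Time passes only in rows, so rows that do not move let the fingers close. It gives the time, the measured TCP pose, the force, the opening and the grip force at its end, in the units of the state.
- get_state(): the state, without advancing time (a new reading comes with each control period).
- grab_frame(name): name is "scene" or "top"; returns the picture (480x640x3 uint8, red, green, blue); there is no depth.
- calibration(name): a dict with "fx", "fy", "cx", "cy" (pixels), "k1" (the pictures are not rectified: a ray, as slopes to the right and down, at radius r is drawn at 1 + k1 r^2 times it, then the intrinsics apply), "extrinsics" (4x4, takes a point from world to camera coordinates). Camera axes: x right, y down, z forward; pixel columns grow to the right and rows downward; lengths in m; the calibration is good to about 2 mm. A picture is of the moment at which its call begins. calibration takes no time and is no camera call.
- job_done(): hands the job in; it is judged then, once.
Trained networks look in the newest picture that a camera, given by its name, has taken for a name from the list of things; names that differ only in an ending like _2 or _b are one class to them, and where a whole thing is asked for, a point or a joint stands for the part that bears it (a point fixed in the world has none). Each returns a list of dicts, best first, with "conf" (0 to 1); they miss things now and then, are a little off and sometimes report something else, mostly with a low value. They report only what shows in the picture. A call takes as long as a camera call.
- find_in(camera, query): "location" ([column, row] in pixels, amid what is visible of it).
- mark_of(camera, query): "location" ([column, row] in pixels: a listed point, or the origin of a listed thing).
The state is a dict: "t": time; "q": joint angles; "qd": joint speeds; "joint_efforts": joint torques, N m; "eef_pos": TCP position; "ee_rot": TCP orientation; "force": force on the tool from outside, world axes, zero at the start; "moment": the same for the moment, N m; "width": finger opening in m; "gripper_force": force on a finger pad.
Only numpy, scipy, OpenCV 4.12 (cv2) and the standard library are available. Lean on these libraries where they do the work, as an engineer would, in place of code of your own. Each camera call takes 0.05 s, during which the arm holds its last target. There are 200 camera calls.

## Task

A lighter stands in the nest of the height stand. Push the stop rod down until its foot just rests on the lighter's metal hood - gently, never pressing on the lighter with more than 20 N - then swing the clamp lever clockwise all the way to lock the rod there, still touching. Leave the lighter standing in its nest, do not disturb the rack, the bin or the screwdriver, and let go of everything.

Things in the scene. Friction and masses are not known exactly. Their poses are not given: they have to be found in the camera images.
- stand: Fixed steel height stand. Origin on the table under the rod axis. Base plate 150 (x) x 170 (y -65 to +105) x 15 mm; centred on the origin a nest (38 x 55, top at 37 mm) with a 14 x 27 mm pocket, floor at 15 mm. A 34 mm square column at y = +73 mm, 180 mm high, carries a grey head (44 mm wide in x, y -34 to +90, z 130 to 170 mm) that reaches over the nest and guides the stop rod.
- stop_rod: Vertical steel rod, 12 mm thick, sliding in the head, with a black knob (32 wide, 22 mm high) on top. Origin: centre of its flat foot, which has a firm rubber tip (gives about 0.5 mm at 5 N). Upper end of travel: foot 125 mm above the table; travel 45 mm down; starts 0 to 12 mm below the upper end. 0.25 kg; a friction of about 5 N holds it where it is left, so it takes 2 to 3 N to push down.
- rod_top (a point): Centre of the top face of the stop rod's knob, 145 mm above its foot. Push here, or grip the knob.
- clamp_lever (a joint): Clamp lever angle, rad: starts 0 to 0.35 (open), grows clockwise seen from above to a stop at 1.57. At 0 the lever points along the stand's +x, at 1.57 along its -y. Its cam meets the rod at about 0.95 and from there it turns under load, up to about 9 N at the post; locked is above 1.3. It stays where it is left.
- post_top (a point): Centre of the top of the upright black post (16 mm thick, 46 mm tall round pin, to be gripped or pushed) at the end of the clamp lever, 80 mm from the pivot. Top 230 mm above the table; the steel lever bar beneath it lies at 182 to 190 mm.
- lever_pivot (a point): Fixed point on the vertical axis of the clamp lever, 230 mm above the table, 17.6 mm from the rod axis on the stand's -y side.
- lighter: Loose lighter standing in the nest under the rod. Origin: centre of its underside. Green body 12 (x) x 25 (y) x 62 mm, with a flat-topped steel hood (11.5 x 24 mm) pressed on to a different depth on every lighter: its top lies anywhere from 70 to 86 mm above the underside and is not measured. The hood does not give.
- rack: Bystander: white rack of fifteen green lighters, 130 x 100 mm, 91 mm high. Origin under its centre.
- bin: Bystander: open blue plastic bin of steel hoods, 150 x 110 x 60 mm. Origin under its centre.
- screwdriver: Bystander: screwdriver lying on the table beyond the stand.

How it is judged:
By the outcome, as a careful person would: the job done as asked, in the order asked, and still so for the second after the job is handed in, with the robot touching nothing.
It also fails if it takes over 48 s, if anything falls off the work surface, if the arm or the gripper's body presses on something with over 40 N, if the wrist force passes 120 N, or if a joint passes its speed limit or range.

## Working session

There is one attempt and no reset: what is moved stays moved. The work goes in short steps, Python scripts to look and compute and a shell command to move; the robot and the scene stay as the last step left them, time stands still between calls to the robot, and variables do not carry over. Pictures are saved under pics/ and viewed, at most 10 in all, crops included, and the job is handed in when it is done.

```bash
mkdir -p pics; ls
python3 - <<'E'
from station import *
import cv2,numpy as np
print(get_state(), tip_reach)
for c in("scene","top"):
    im=grab_frame(c); cv2.imwrite(f"pics/{c}0.png",im[:,:,::-1])
    k=calibration(c); print(c,{a:(np.round(b,3).tolist()) for a,b in k.items()})
    for q in["stand","stop_rod","rod_top","post_top","lever_pivot","lighter"]:
        print(c,q,[(np.round(d["location"]).tolist(),round(d["conf"],2)) for d in mark_of(c,q)[:3]])
E
```

```text
pics
{'t': 0.0, 'q': array([-9.00894897e-01,  3.59399803e-01,  1.10415417e-02, -3.58563068e-04,
       -1.22408510e+00, -2.88054338e-01]), 'qd': array([ 0.00108192,  0.00123232,  0.00082415, -0.00161434,  0.0015188 ,
        0.00025252]), 'joint_efforts': array([ 1.01296533e-03, -5.82719600e+01,  2.93048805e+01,  6.99729055e+00,
        6.71991846e-03, -1.97855657e-04]), 'eef_pos': array([ 0.25130585, -0.62597487,  0.24460525]), 'ee_rot': array([ 3.13991771e+00, -1.44768700e-04, -2.75986756e+00]), 'force': array([-0.62349358, -0.71822367,  0.37263838]), 'moment': array([ 0.05151379, -0.03437081,  0.01259568]), 'gripper_force': 0.0, 'width': 0.08779063755904576} 0.019
scene {'fx': 459.416, 'fy': 459.416, 'cx': 315.622, 'cy': 242.221, 'k1': -0.101, 'extrinsics': [[-0.621, 0.784, -0.002, 0.407], [0.454, 0.357, -0.816, -0.154], [-0.639, -0.508, -0.578, 1.445], [0.0, 0.0, 0.0, 1.0]]}
scene stand [([384.0, 291.0], 0.64), ([259.0, 215.0], 0.27)]
scene stop_rod []
scene rod_top []
scene post_top [([352.0, 218.0], 0.92)]
scene lever_pivot [([384.0, 204.0], 0.85)]
scene lighter [([379.0, 287.0], 0.69)]
top {'fx': 467.273, 'fy': 467.273, 'cx': 316.805, 'cy': 244.98, 'k1': -0.064, 'extrinsics': [[0.023, -1.0, 0.007, -0.012], [-0.998, -0.023, -0.05, 0.621], [0.05, -0.006, -0.999, 1.332], [0.0, 0.0, 0.0, 1.0]]}
top stand [([285.0, 278.0], 0.82)]
top stop_rod [([284.0, 281.0], 0.53)]
top rod_top [([281.0, 281.0], 0.56)]
top post_top [([299.0, 250.0], 0.76), ([345.0, 204.0], 0.45)]
top lever_pivot [([287.0, 284.0], 0.72)]
top lighter []
```

View pics/scene0.png

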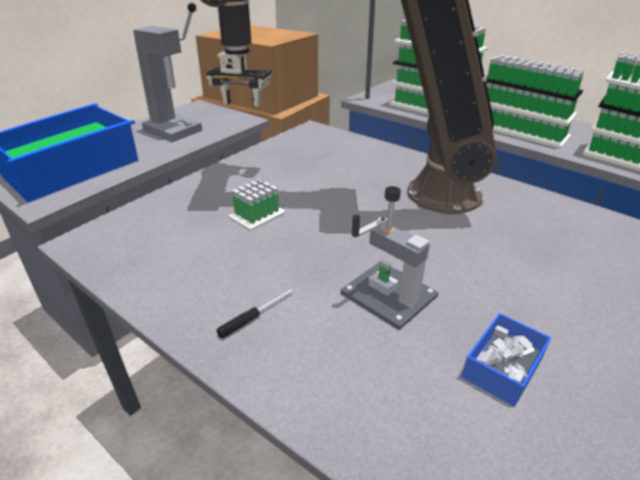

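View pics/top0.png

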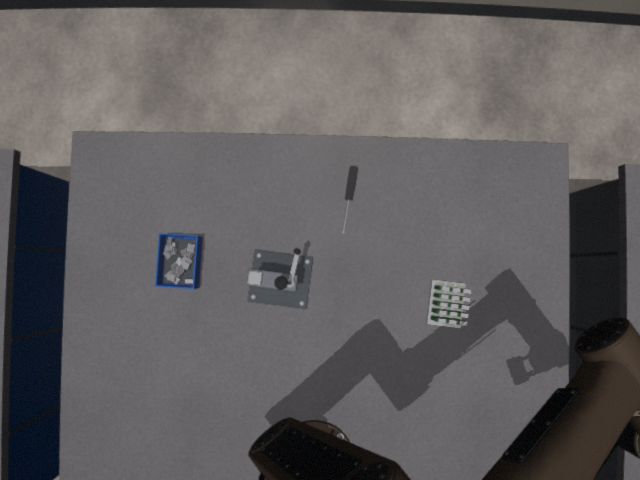

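```bash
cat > h.py <<'E'
from station import *
import cv2,numpy as np
def ray(c,p):
    k=calibration(c);T=np.array(k["extrinsics"])
    d=np.array([(p[0]-k["cx"])/k["fx"],(p[1]-k["cy"])/k["fy"]]);u=d.copy()
    for _ in range(30): u=d/(1+k["k1"]*(u@u))
    R=T[:3,:3]; return -R.T@T[:3,3], R.T@np.array([u[0],u[1],1])
def atz(c,p,z):
    o,d=ray(c,p); return o+d*(z-o[2])/d[2]
def proj(c,X):
    k=calibration(c);T=np.array(k["extrinsics"]);x=T[:3,:3]@X+T[:3,3];u=x[:2]/x[2];u=u*(1+k["k1"]*(u@u))
    return np.array([k["cx"]+k["fx"]*u[0],k["cy"]+k["fy"]*u[1]])
def tri(p,q):
    o,d=ray("scene",p);a,e=ray("top",q)
    s=np.linalg.lstsq(np.c_[d,-e],a-o,rcond=None)[0]
    A,B=o+d*s[0],a+e*s[1]; return (A+B)/2,np.linalg.norm(A-B)
E
python3 - <<'E'
from h import *
np.set_printoptions(precision=4,suppress=True)
print("post",tri([352,218],[299,250]),atz("top",[299,250],.23),atz("scene",[352,218],.23))
print("pivot",tri([384,204],[287,284]),atz("top",[287,284],.23),atz("scene",[384,204],.23))
print("stand",tri([384,291],[285,278]),atz("top",[285,278],0),atz("scene",[384,291],0))
print("rodtop",atz("top",[281,281],.265),"lighter",atz("scene",[379,287],.015))
E
```

```text
post (array([0.5973, 0.0465, 0.2231]), np.float64(0.0008197404278806034)) [0.5968 0.0466 0.23  ] [0.6067 0.0522 0.23  ]
pivot (array([0.515 , 0.072 , 0.2265]), np.float64(0.004140438678090451)) [0.514  0.0736 0.23  ] [0.5215 0.0732 0.23  ]
stand (array([0.5225, 0.0939, 0.0051]), np.float64(0.003364305515338887)) [0.5232 0.0928 0.    ] [0.5163 0.0926 0.    ]
rodtop [0.5219 0.0858 0.265 ] lighter [0.5269 0.0841 0.015 ]
```

The scene view shows the stand with its knob at about (392,193), the post at (356,225) and the lighter under the head at (384,272). The top view has the knob at about (281,282), the post at (297,251), the rack at (450,303), the bin at (180,261) and the screwdriver at (348,200). I'll refine with crops.

Run:
```python
import cv2,numpy as np
a=cv2.imread("pics/scene0.png")[175:335,335:445]; b=cv2.imread("pics/top0.png")[235:315,240:320]
A=cv2.resize(a,None,fx=3.5,fy=3.5,interpolation=2); B=cv2.resize(b,(400,400),interpolation=2)
o=np.zeros((560,790,3),np.uint8); o[:,:385]=A; o[:400,390:]=B; cv2.imwrite("pics/crop1.png",o)
```

```text
(no output)
```

View pics/crop1.png

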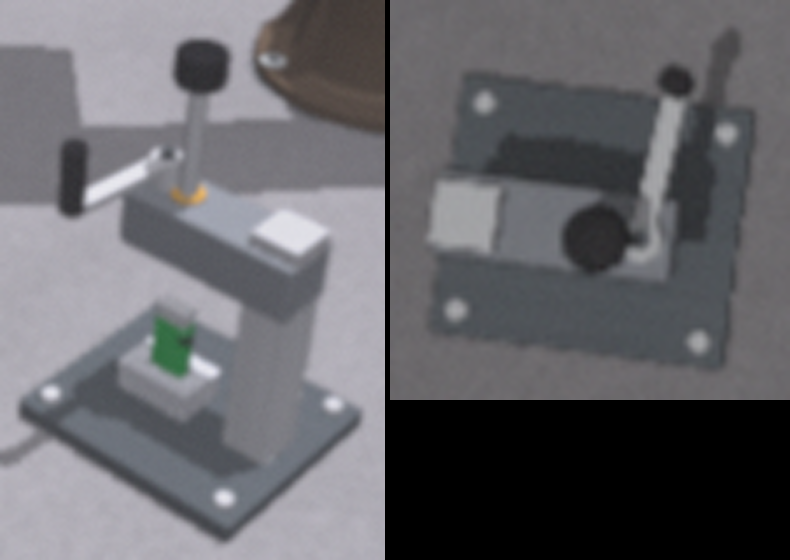

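The crop shows the knob top at scene (392.7,190) and top (281,282.5), and the post top at scene (356.4,216.7) and top (297,251). All four base-plate corners are visible in the top view. The lever is open, pointing roughly world +x.

Run:
```python
from h import *
from scipy.optimize import least_squares
np.set_printoptions(precision=4,suppress=True)
print("rod",tri([392.7,190],[281.2,282.5])); print("post",tri([356.4,216.7],[297.2,251]))
C=[[255,249.4],[312.8,256.8],[306.4,309],[248,301.6]]
M=[[75,105],[75,-65],[-75,-65],[-75,105]]
W=[atz("top",c,.015)[:2] for c in C]
S=[[22,403],[222,538],[360,412]] # scene corners (plate top): image-left, bottom, right
SM=[[75,-65],[75,105],[-75,105]]
S=[[335+u/3.5,175+v/3.5] for u,v in S]
def P(x,m,z):
    c,s=np.cos(x[2]),np.sin(x[2]); return np.array([x[0]+c*m[0]-s*m[1],x[1]+s*m[0]+c*m[1],z])
def geo(x): # incl rod height x3, lever angle x4
    L=lambda a:[80*np.cos(a)/1e3,-.0176-80*np.sin(a)/1e3]
    return [("rod",[0,0],x[3]),("post",L(x[4]),.23),("piv",[0,-.0176],.23)]
def f(x):
    r=[]
    for c,m in zip(C,M): r+=list(proj("top",P(x,np.array(m)/1e3,.015))-c)
    for c,m in zip(S,SM): r+=list(proj("scene",P(x,np.array(m)/1e3,.012))-c)
    g=geo(x)
    for cam,i,p in [("top",0,[281.2,282.5]),("scene",0,[392.7,190]),("top",1,[297.2,251]),("scene",1,[356.4,216.7])]:
        r+=list(proj(cam,P(x,g[i][1],g[i][2]))-np.array(p))
    return r
s=least_squares(f,[.52,.09,-.12,.265,.18],x_scale=[.01,.01,.1,.01,.1]); x=s.x
print(x,np.round(s.fun,1)); 
for n,m,z in geo(x): print(n,P(x,m,z))
# end post
print("end post",P(x,[0,-.0976],.23))
```

```text
rod (array([0.5178, 0.0864, 0.2656]), np.float64(0.002644036615253144))
post (array([0.5936, 0.0522, 0.2266]), np.float64(0.002759427195097936))
[ 0.5187  0.087  -0.1092  0.2663  0.095 ] [-0.9 -0.3 -0.3  0.  -0.8 -0.3 -1.1 -0.8 -2.  -1.1  0.8 -2.5  0.2 -0.6
 -0.8 -0.1 -0.6 -0.  -1.  -0.4 -0.6 -1. ]
rod [0.5187 0.087  0.2663]
post [0.5952 0.0533 0.23  ]
piv [0.5168 0.0695 0.23  ]
end post [ 0.5081 -0.01    0.23  ]
```

```bash
python3 -m handwheel '[{"delta_pos":[0.2,0.5,0.8],"dr":[0,0,2]},{"delta_pos":[0.36,0.9,0.8],"dr":[0,0,2]},{"delta_pos":[0.36,0.95,0.6],"dr":[0,0,2]},{"delta_pos":[0.36,0.95,0.2],"dr":[0,0,2]},{"delta_pos":[0.36,0.95,0],"dr":[0,0,2]},{"delta_pos":[0.36,0.95,0],"dr":[0,0,2]},{"delta_pos":[0.36,0.95,0],"dr":[0,0,2]},{"delta_pos":[0.36,0.95,0],"dr":[0,0,2]},{"delta_pos":[0.36,0.95,0],"dr":[0,0,2]},{"delta_pos":[0.36,0.95,0],"dr":[0,0,2]}]' 1 20
python3 -m handwheel '[{"delta_pos":[0.36,0.95,0],"dr":[0,0,2]},{"delta_pos":[0.36,0.95,0],"dr":[0,0,2]},{"delta_pos":[0.36,0.95,0],"dr":[0,0,2]},{"delta_pos":[0.36,0.95,0],"dr":[0,0,2]},{"delta_pos":[0.36,0.95,0],"dr":[0,0,2]},{"delta_pos":[0.36,0.95,0],"dr":[0,0,2]},{"delta_pos":[0.36,0.95,0],"dr":[0,0,2]},{"delta_pos":[0.36,0.95,0],"dr":[0,0,2]},{"delta_pos":[0.36,0.7,0],"dr":[0,0,2]},{"delta_pos":[0.3,0.4,0],"dr":[0,0,2]}]'
```

```text
t: 1.7
eef_pos: [0.3549, -0.3552, 0.3178]
ee_rot: [-3.141, 0.0, -2.409]
force: [1.1, -0.5, -1.0]
width: 0.0132
gripper_force: 0.0
t: 2.7
eef_pos: [0.4613, -0.0939, 0.3179]
ee_rot: [-3.141, 0.001, -2.059]
force: [-0.2, -0.9, -0.8]
width: 0.0003
gripper_force: 0.0
```

```bash
python3 -m handwheel '[{"delta_pos":[0.24,0.75,0],"dr":[0,0,2]},{"delta_pos":[0.24,0.75,0],"dr":[0,0,2]},{"delta_pos":[0.24,0.75,0],"dr":[0,0,2]},{"delta_pos":[0.24,0.75,0],"dr":[0,0,2]},{"delta_pos":[0.24,0.75,0],"dr":[0,0,2]},{"delta_pos":[0.24,0.75,0],"dr":[0,0,2]},{"delta_pos":[0.24,0.6,0],"dr":[0,0,2]},{"delta_pos":[0.1,0.3,0],"dr":[0,0,2]},{"delta_pos":[0,0,0],"dr":[0,0,0]},{"delta_pos":[0,0,0],"dr":[0,0,0]}]'
```

```text
t: 3.7
eef_pos: [0.5141, 0.0662, 0.3175]
ee_rot: [3.141, -0.0, -1.783]
force: [0.7, -0.2, 0.3]
width: 0.0004
gripper_force: 0.0
```

```bash
python3 -m handwheel '[{"delta_pos":[0.15,0.4,0],"dr":[0,0,0]},{"delta_pos":[0,0.3,0],"dr":[0,0,0]},{"delta_pos":[0,0,-0.4],"dr":[0,0,0]},{"delta_pos":[0,0,-0.3],"dr":[0,0,0]},{"delta_pos":[0,0,-0.1],"dr":[0,0,0]},{"delta_pos":[0,0,0],"dr":[0,0,0]},{"delta_pos":[0,0,0],"dr":[0,0,0]}]'
python3 - <<'E'
from h import *
im=grab_frame("scene")[120:300,310:470];t=grab_frame("top")[235:315,240:320]
o=np.zeros((540,780,3),np.uint8);o[:,:480]=cv2.resize(im,None,fx=3,fy=3);o[:300,480:]=cv2.resize(t,(300,300))
cv2.imwrite("pics/c2.png",o[:,:,::-1]);print(get_state()["eef_pos"],get_state()["force"])
E
```

```text
t: 4.4
eef_pos: [0.5188, 0.0874, 0.2936]
ee_rot: [-3.142, -0.0, -1.783]
force: [0.2, -0.5, -0.0]
width: 0.0003
gripper_force: 0.0
[0.51895246 0.08753679 0.29392613] [ 0.74902528  0.36959325 -0.23020518]
```

View pics/c2.png

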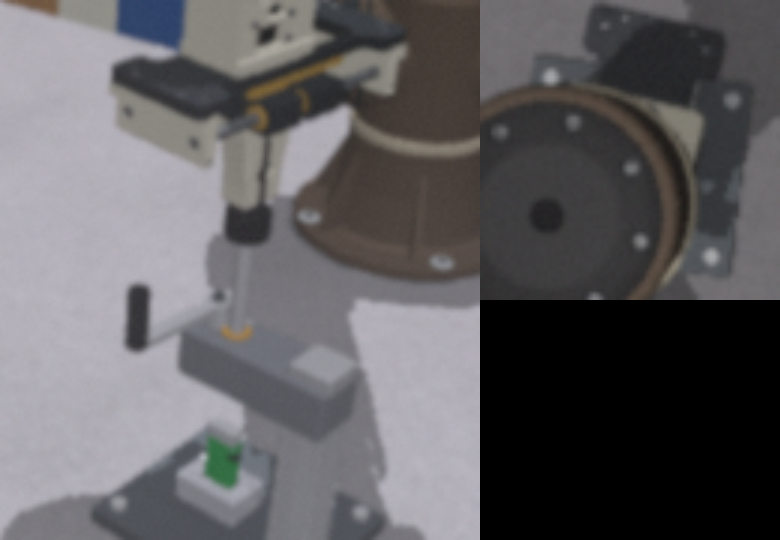

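The fingertips sit centred above the knob (crop (248,215)), about 9 mm clear.

```bash
python3 -m handwheel '[{"delta_pos":[0,0,-0.05],"dr":[0,0,0]},{"delta_pos":[0,0,-0.05],"dr":[0,0,0]},{"delta_pos":[0,0,-0.05],"dr":[0,0,0]},{"delta_pos":[0,0,-0.05],"dr":[0,0,0]},{"delta_pos":[0,0,-0.05],"dr":[0,0,0]},{"delta_pos":[0,0,-0.05],"dr":[0,0,0]},{"delta_pos":[0,0,-0.05],"dr":[0,0,0]},{"delta_pos":[0,0,-0.05],"dr":[0,0,0]}]'
python3 -m handwheel '[{"delta_pos":[0,0,-0.05],"dr":[0,0,0]},{"delta_pos":[0,0,-0.05],"dr":[0,0,0]},{"delta_pos":[0,0,-0.05],"dr":[0,0,0]},{"delta_pos":[0,0,-0.05],"dr":[0,0,0]},{"delta_pos":[0,0,-0.05],"dr":[0,0,0]},{"delta_pos":[0,0,-0.05],"dr":[0,0,0]}]'
```

```text
t: 5.3
eef_pos: [0.5188, 0.0876, 0.2816]
ee_rot: [-3.141, 0.0, -1.782]
force: [-1.6, -0.1, 4.4]
width: 0.0007
gripper_force: 1.7
t: 5.9
eef_pos: [0.5188, 0.0876, 0.2724]
ee_rot: [-3.142, 0.0, -1.782]
force: [-1.4, 0.2, 3.3]
width: 0.0009
gripper_force: 1.7
```

```bash
python3 -m handwheel '[{"delta_pos":[0,0,-0.05],"dr":[0,0,0]},{"delta_pos":[0,0,-0.05],"dr":[0,0,0]},{"delta_pos":[0,0,0],"dr":[0,0,0]}]'
python3 - <<'E'
from h import *
im=cv2.imread("pics/scene0.png")[235:295,360:410]
cv2.imwrite("pics/c3.png",cv2.resize(im,None,fx=10,fy=10,interpolation=cv2.INTER_CUBIC))
a=-.109;c,s=np.cos(a),np.sin(a)
for z in (.037,.077,.085,.089,.093,.097,.101):
    print(z,[np.round((proj("scene",np.array([.5187+c*u-s*v,.087+s*u+c*v,z]))-[360,235])*10).tolist() for u,v in[(0,0),(.006,-.012),(.006,.012),(-.006,-.012),(-.006,.012)]])
E
```

```text
t: 6.2
eef_pos: [0.5188, 0.0876, 0.2692]
ee_rot: [3.141, -0.0, -1.782]
force: [0.3, -1.2, 1.5]
width: 0.0006
gripper_force: 0.3
0.037 [[227.0, 434.0], [170.0, 422.0], [253.0, 469.0], [202.0, 398.0], [285.0, 445.0]]
0.077 [[242.0, 296.0], [183.0, 285.0], [269.0, 331.0], [216.0, 261.0], [302.0, 307.0]]
0.085 [[245.0, 267.0], [186.0, 256.0], [272.0, 303.0], [219.0, 233.0], [305.0, 279.0]]
0.089 [[247.0, 253.0], [188.0, 242.0], [274.0, 288.0], [221.0, 219.0], [307.0, 264.0]]
0.093 [[248.0, 239.0], [189.0, 228.0], [275.0, 274.0], [222.0, 205.0], [308.0, 250.0]]
0.097 [[250.0, 225.0], [190.0, 213.0], [277.0, 260.0], [224.0, 190.0], [310.0, 236.0]]
0.101 [[252.0, 210.0], [192.0, 199.0], [278.0, 245.0], [225.0, 176.0], [312.0, 221.0]]
```

View pics/c3.png

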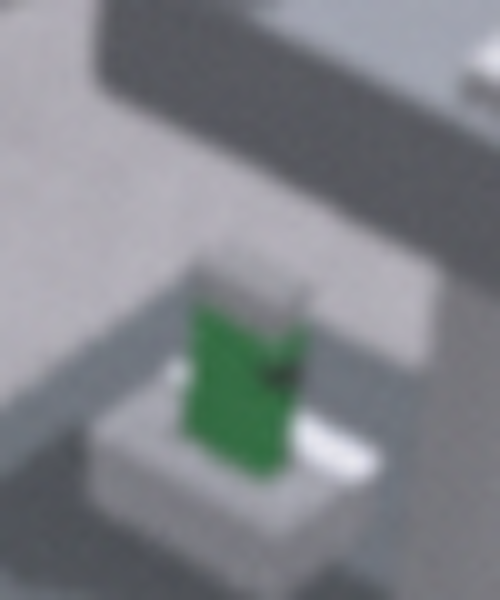

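The crop shows the hood's top back corner at (222,233) and its right corner at about (308,283), which fits a hood top z of 0.085–0.088. Contact is therefore expected at TCP z of about 0.249–0.252.

```bash
python3 -m handwheel '[{"delta_pos":[0,0,-0.05],"dr":[0,0,0]},{"delta_pos":[0,0,-0.05],"dr":[0,0,0]},{"delta_pos":[0,0,-0.05],"dr":[0,0,0]},{"delta_pos":[0,0,-0.05],"dr":[0,0,0]}]'
python3 -m handwheel '[{"delta_pos":[0,0,-0.05],"dr":[0,0,0]},{"delta_pos":[0,0,-0.05],"dr":[0,0,0]}]'
```

```text
t: 6.6
eef_pos: [0.5188, 0.0876, 0.2635]
ee_rot: [-3.142, 0.0, -1.782]
force: [-1.0, 0.1, 3.3]
width: 0.0004
gripper_force: 1.7
t: 6.8
eef_pos: [0.5188, 0.0876, 0.2604]
ee_rot: [-3.142, -0.0, -1.782]
force: [-0.8, -0.2, 3.3]
width: 0.0008
gripper_force: 1.7
```

```bash
python3 -m handwheel '[{"delta_pos":[0,0,-0.03],"dr":[0,0,0]},{"delta_pos":[0,0,-0.03],"dr":[0,0,0]}]';python3 -m handwheel '[{"delta_pos":[0,0,-0.02],"dr":[0,0,0]}]'
```

```text
t: 7.0
eef_pos: [0.5188, 0.0876, 0.2587]
ee_rot: [3.142, -0.0, -1.782]
force: [-0.6, -0.1, 2.8]
width: -0.0001
gripper_force: 1.6
t: 7.1
eef_pos: [0.5188, 0.0876, 0.2581]
ee_rot: [3.142, -0.0, -1.782]
force: [-0.5, 0.6, 2.6]
width: 0.0004
gripper_force: 1.5
```

```bash
python3 -m handwheel '[{"delta_pos":[0,0,-0.02],"dr":[0,0,0]},{"delta_pos":[0,0,-0.02],"dr":[0,0,0]}]'
```

```text
t: 7.3
eef_pos: [0.5188, 0.0876, 0.2569]
ee_rot: [-3.142, -0.0, -1.782]
force: [0.8, 0.5, 2.7]
width: 0.0005
gripper_force: 1.5
```

```bash
python3 -m handwheel '[{"delta_pos":[0,0,-0.02],"dr":[0,0,0]},{"delta_pos":[0,0,-0.02],"dr":[0,0,0]}]'
```

```text
t: 7.5
eef_pos: [0.5188, 0.0876, 0.2557]
ee_rot: [-3.142, 0.0, -1.782]
force: [0.1, 0.3, 3.3]
width: 0.0004
gripper_force: 1.5
```

```bash
python3 -m handwheel '[{"delta_pos":[0,0,-0.02],"dr":[0,0,0]},{"delta_pos":[0,0,-0.015],"dr":[0,0,0]}]'
```

```text
t: 7.7
eef_pos: [0.5188, 0.0876, 0.2547]
ee_rot: [-3.142, 0.0, -1.782]
force: [-1.5, -0.4, 3.4]
width: 0.0006
gripper_force: 1.5
```

```bash
python3 -m handwheel '[{"delta_pos":[0,0,-0.015],"dr":[0,0,0]},{"delta_pos":[0,0,-0.015],"dr":[0,0,0]}]'
```

```text
t: 7.9
eef_pos: [0.5188, 0.0876, 0.2538]
ee_rot: [-3.142, 0.0, -1.782]
force: [-0.8, -0.5, 3.3]
width: 0.0005
gripper_force: 1.5
```

```bash
python3 -m handwheel '[{"delta_pos":[0,0,-0.015],"dr":[0,0,0]},{"delta_pos":[0,0,-0.015],"dr":[0,0,0]}]'
```

```text
t: 8.1
eef_pos: [0.5188, 0.0876, 0.2529]
ee_rot: [-3.142, -0.0, -1.782]
force: [-0.8, 0.5, 2.5]
width: 0.0001
gripper_force: 1.5
```

```bash
python3 -m handwheel '[{"delta_pos":[0,0,-0.015],"dr":[0,0,0]},{"delta_pos":[0,0,-0.015],"dr":[0,0,0]}]'
```

```text
t: 8.3
eef_pos: [0.5188, 0.0876, 0.252]
ee_rot: [3.142, -0.0, -1.782]
force: [0.3, -1.2, 2.3]
width: 0.0004
gripper_force: 1.5
```

```bash
python3 -m handwheel '[{"delta_pos":[0,0,-0.015],"dr":[0,0,0]},{"delta_pos":[0,0,-0.015],"dr":[0,0,0]}]'
```

```text
t: 8.5
eef_pos: [0.5188, 0.0876, 0.2511]
ee_rot: [-3.142, -0.0, -1.782]
force: [0.0, -0.2, 2.9]
width: 0.0003
gripper_force: 1.5
```

```bash
python3 -m handwheel '[{"delta_pos":[0,0,-0.015],"dr":[0,0,0]},{"delta_pos":[0,0,-0.015],"dr":[0,0,0]}]'
```

```text
t: 8.7
eef_pos: [0.5188, 0.0876, 0.2508]
ee_rot: [-3.141, 0.0, -1.782]
force: [-4.7, 0.0, 9.3]
width: 0.0005
gripper_force: 5.2
```

```bash
python3 -m handwheel '[{"delta_pos":[0,0,0],"dr":[0,0,0]}]'
```

```text
t: 8.8
eef_pos: [0.5188, 0.0876, 0.2509]
ee_rot: [-3.141, 0.0, -1.782]
force: [-1.5, -0.4, 7.7]
width: 0.0006
gripper_force: 3.8
```

Contact is made with about 5 N on the lighter. Next I lift off and go behind the post.

```bash
python3 -m handwheel '[{"delta_pos":[0,0,0.2],"dr":[0,0,0]},{"delta_pos":[0,0,0.6],"dr":[0,0,0]},{"delta_pos":[0,0,0.7],"dr":[0,0,0]},{"delta_pos":[0.6,0,0],"dr":[0,0,0]},{"delta_pos":[0.9,-0.1,0],"dr":[0,0,0]},{"delta_pos":[0.9,-0.1,0],"dr":[0,0,0]},{"delta_pos":[0.33,-0.05,0],"dr":[0,0,0]},{"delta_pos":[0,0,0],"dr":[0,0,0]},{"delta_pos":[0,0,0],"dr":[0,0,0]}]'
python3 - <<'E'
from h import *
im=grab_frame("scene")[120:300,310:470];t=grab_frame("top")[235:315,240:320]
o=np.zeros((540,780,3),np.uint8);o[:,:480]=cv2.resize(im,None,fx=3,fy=3);o[:300,480:]=cv2.resize(t,(300,300))
cv2.imwrite("pics/c4.png",o[:,:,::-1]);print(get_state()["eef_pos"],get_state()["force"])
for n,p in(("post",[.5952,.0533,.23]),("tip",get_state()["eef_pos"]-[0,0,.019])): print(n,(proj("scene",np.array(p))-[310,120])*3)
E
```

```text
t: 9.7
eef_pos: [0.6001, 0.08, 0.2947]
ee_rot: [3.14, -0.0, -1.783]
force: [-0.2, -0.1, 0.1]
width: 0.0005
gripper_force: 0.0
[0.59990663 0.08019356 0.29539772] [ 0.02083588 -0.17568715  0.49737881]
post [137.36241722 287.20817384]
tip [172.16762038 241.5325331 ]
```

View pics/c4.png

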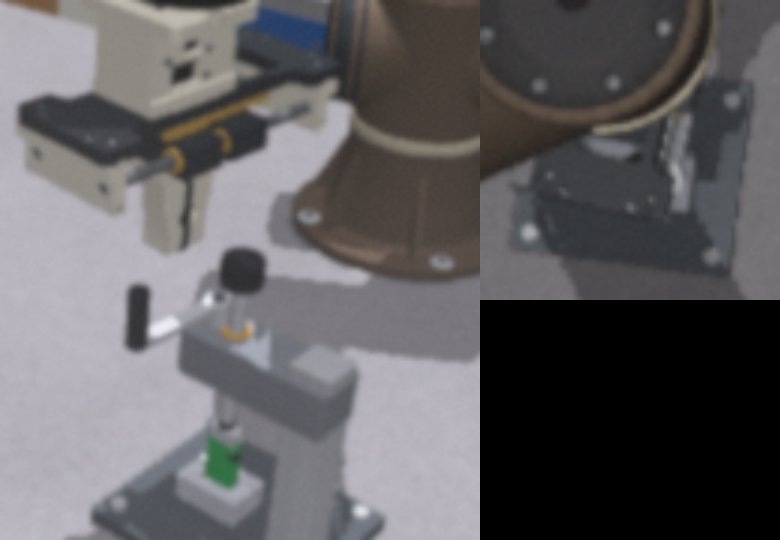

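The rod foot meets the hood at crop (225,430), and the lighter is still in its nest. The fingertips are at (172,245), above and behind the post at (138,290), with clear space to go down.

```bash
python3 -m handwheel '[{"delta_pos":[0,0,-0.5],"dr":[0,0,0]},{"delta_pos":[0,0,-0.8],"dr":[0,0,0]},{"delta_pos":[0,0,-0.7],"dr":[0,0,0]},{"delta_pos":[0,0,-0.4],"dr":[0,0,0]},{"delta_pos":[0,0,-0.13],"dr":[0,0,0]},{"delta_pos":[0,0,0],"dr":[0,0,0]}]'
python3 - <<'E'
import numpy as np
# arc plan: TCP = pivot + 80*radial(w) + 17.5*CCW tangent, world radial angle w=-0.109-a
piv=np.array([.5168,.0695])
for a in np.radians(np.arange(0,91,7.5)):
    w=-.109-a; r=np.array([np.cos(w),np.sin(w)]);t=np.array([-r[1],r[0]])
    p=piv+.08*r+.0175*t
    if a>0: print(round(np.degrees(a),1),np.round(p,4),np.round((p-q)/.03,2))
    else: print(p)
    q=p
E
```

```text
t: 10.4
eef_pos: [0.6006, 0.0802, 0.2196]
ee_rot: [-3.141, -0.0, -1.782]
force: [0.6, -0.7, 0.1]
width: 0.0007
gripper_force: 0.0
[0.59822896 0.0781934 ]
7.5 [0.5987 0.0675] [ 0.01 -0.36]
15.0 [0.5977 0.0568] [-0.03 -0.36]
22.5 [0.5954 0.0464] [-0.08 -0.35]
30.0 [0.5917 0.0363] [-0.12 -0.34]
37.5 [0.5867 0.0268] [-0.17 -0.32]
45.0 [0.5805 0.0181] [-0.21 -0.29]
52.5 [0.5733 0.0102] [-0.24 -0.26]
60.0 [0.565  0.0033] [-0.27 -0.23]
67.5 [ 0.556  -0.0024] [-0.3  -0.19]
75.0 [ 0.5463 -0.0069] [-0.32 -0.15]
82.5 [ 0.536  -0.0101] [-0.34 -0.11]
90.0 [ 0.5255 -0.0119] [-0.35 -0.06]
```

```bash
python3 -m handwheel '[{"delta_pos":[-0.03,-0.2,0],"dr":[0,0,-2.3]},{"delta_pos":[-0.03,-0.2,0],"dr":[0,0,-2.3]},{"delta_pos":[-0.02,-0.2,0],"dr":[0,0,-2.3]},{"delta_pos":[-0.02,-0.18,0],"dr":[0,0,-2.3]},{"delta_pos":[-0.04,-0.175,0],"dr":[0,0,-3.75]},{"delta_pos":[-0.04,-0.175,0],"dr":[0,0,-3.75]},{"delta_pos":[-0.06,-0.17,0],"dr":[0,0,-3.75]},{"delta_pos":[-0.06,-0.17,0],"dr":[0,0,-3.75]},{"delta_pos":[0,0,0],"dr":[0,0,0]}]'
```

```text
t: 11.3
eef_pos: [0.592, 0.0359, 0.2207]
ee_rot: [-3.14, 0.002, -2.206]
force: [-0.0, -0.5, 0.3]
width: 0.0002
gripper_force: 0.0
```

```bash
python3 -m handwheel '[{"delta_pos":[-0.085,-0.16,0],"dr":[0,0,-3.75]},{"delta_pos":[-0.085,-0.16,0],"dr":[0,0,-3.75]},{"delta_pos":[-0.105,-0.145,0],"dr":[0,0,-3.75]},{"delta_pos":[-0.105,-0.145,0],"dr":[0,0,-3.75]},{"delta_pos":[-0.12,-0.13,0],"dr":[0,0,-3.75]},{"delta_pos":[-0.12,-0.13,0],"dr":[0,0,-3.75]},{"delta_pos":[0,0,0],"dr":[0,0,0]}]'
```

```text
t: 12.0
eef_pos: [0.5734, 0.0099, 0.2204]
ee_rot: [-3.141, 0.002, -2.597]
force: [0.5, -0.0, -0.2]
width: 0.0006
gripper_force: 0.0
```

```bash
python3 -m handwheel '[{"delta_pos":[-0.135,-0.115,0],"dr":[0,0,-3.75]},{"delta_pos":[-0.135,-0.115,0],"dr":[0,0,-3.75]},{"delta_pos":[-0.15,-0.095,0],"dr":[0,0,-3.75]},{"delta_pos":[-0.15,-0.095,0],"dr":[0,0,-3.75]}]'
```

```text
t: 12.4
eef_pos: [0.5567, -0.0024, 0.2201]
ee_rot: [-3.141, 0.002, -2.858]
force: [0.8, 1.0, -0.0]
width: 0.0006
gripper_force: 0.6
```

Run:
```python
from h import *
im=grab_frame("scene")[120:300,310:470]
cv2.imwrite("pics/c5.png",cv2.resize(im,None,fx=3,fy=3)[:,:,::-1]);print(get_state()["eef_pos"],get_state()["force"])
print((proj("scene",get_state()["eef_pos"]-[0,0,.019])-[310,120])*3)
```

```text
[ 0.55598891 -0.00265134  0.22009474] [ 0.01686705  0.57820689 -0.10650633]
[101.20508455 272.86681238]
```

View pics/c5.png

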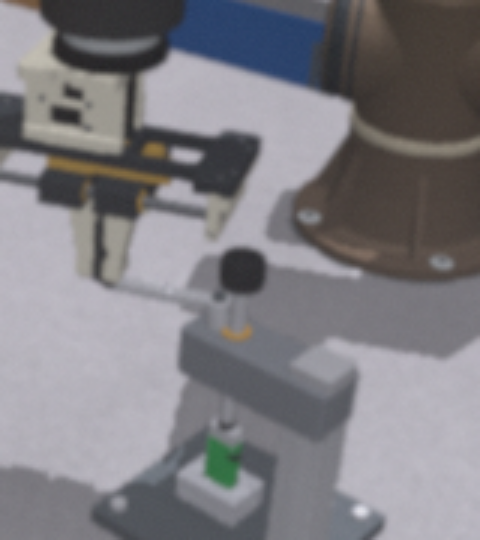

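The lever has swung along with the fingers, from (218,300) to (105,280). The post is hidden behind the fingers and the lighter is still standing. Continuing.

```bash
python3 -m handwheel '[{"delta_pos":[-0.16,-0.075,0],"dr":[0,0,-3.75]},{"delta_pos":[-0.16,-0.075,0],"dr":[0,0,-3.75]},{"delta_pos":[-0.17,-0.055,0],"dr":[0,0,-3.75]},{"delta_pos":[-0.17,-0.055,0],"dr":[0,0,-3.75]}]'
```

```text
t: 12.85
eef_pos: [0.537, -0.0102, 0.22]
ee_rot: [3.141, 0.002, -3.119]
force: [1.1, 0.5, 0.4]
width: 0.0004
gripper_force: 0.7
```

```bash
python3 -m handwheel '[{"delta_pos":[-0.14,-0.03,0],"dr":[0,0,-3]},{"delta_pos":[-0.1,-0.02,0],"dr":[0,0,-2]}]'
```

```text
t: 13.05
eef_pos: [0.5297, -0.0116, 0.2201]
ee_rot: [3.141, 0.002, 3.077]
force: [1.4, 1.3, -0.1]
width: 0.0004
gripper_force: 0.7
```

```bash
python3 -m handwheel '[{"delta_pos":[-0.07,-0.01,0],"dr":[0,0,-1.5]},{"delta_pos":[0,0,0],"dr":[0,0,0]}]'
```

```text
t: 13.25
eef_pos: [0.5272, -0.012, 0.2198]
ee_rot: [3.141, 0.001, 3.051]
force: [1.3, 0.8, 0.1]
width: 0.0004
gripper_force: 0.5
```

```bash
python3 -m handwheel '[{"delta_pos":[-0.08,0,0],"dr":[0,0,0]},{"delta_pos":[0,0,0],"dr":[0,0,0]}]'
python3 - <<'E'
from h import *
im=grab_frame("scene")[160:280,330:430];grab_frame("top")
cv2.imwrite("pics/c6.png",cv2.resize(im,None,fx=5,fy=5)[:,:,::-1])
for c in("scene","top"): print(c,[(np.round(d["location"],1),round(d["conf"],2)) for d in mark_of(c,"post_top")[:2]])
print((proj("scene",np.array([.5081,-.01,.23]))-[330,160])*5)
E
```

```text
t: 13.45
eef_pos: [0.5259, -0.012, 0.2199]
ee_rot: [3.141, 0.003, 3.051]
force: [4.6, 0.1, -0.9]
width: 0.0002
gripper_force: 2.6
scene []
top []
[121.20787029 146.93699556]
```

View pics/c6.png

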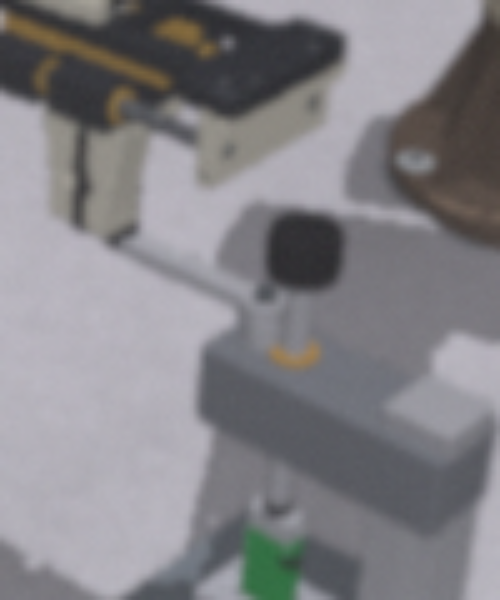

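The lever bar now runs from the pivot at (262,295) to the fingers at (115,235), close to the expected end, and the rod is still on the hood. The force is rising, so I'll push on to the stop.

```bash
python3 -m handwheel '[{"delta_pos":[-0.06,0,0],"dr":[0,0,0]},{"delta_pos":[0,0,0],"dr":[0,0,0]}]';python3 -m handwheel '[{"delta_pos":[-0.04,0,0],"dr":[0,0,0]},{"delta_pos":[0,0,0],"dr":[0,0,0]}]'
```

```text
t: 13.85
eef_pos: [0.5255, -0.0119, 0.2202]
ee_rot: [3.141, 0.006, 3.051]
force: [9.9, -0.7, -3.6]
width: 0.0003
gripper_force: 4.8
t: 14.05
eef_pos: [0.5253, -0.0118, 0.2203]
ee_rot: [3.14, 0.008, 3.051]
force: [13.5, -2.1, -6.1]
width: 0.0005
gripper_force: 6.6
```

It is against the stop, at the predicted 90° position. Now I'll back off and lift.

```bash
python3 -m handwheel '[{"delta_pos":[0.2,0.03,0],"dr":[0,0,0]},{"delta_pos":[0.5,0.05,0],"dr":[0,0,0]},{"delta_pos":[0.4,0.04,0],"dr":[0,0,0]},{"delta_pos":[0,0,0.6],"dr":[0,0,0]},{"delta_pos":[0,0,0.9],"dr":[0,0,0]},{"delta_pos":[0,-0.5,0.9],"dr":[0,0,0]},{"delta_pos":[0,-0.9,0.6],"dr":[0,0,0]},{"delta_pos":[0,-0.9,0],"dr":[0,0,0]},{"delta_pos":[0,-0.9,0],"dr":[0,0,0]},{"delta_pos":[0,-0.9,0],"dr":[0,0,0]}]'
python3 -m handwheel '[{"delta_pos":[0,-0.9,0],"dr":[0,0,0]},{"delta_pos":[0,-0.9,0],"dr":[0,0,0]},{"delta_pos":[0,-0.5,0],"dr":[0,0,0]},{"delta_pos":[0,0,0],"dr":[0,0,0]},{"delta_pos":[0,0,0],"dr":[0,0,0]}]'
python3 - <<'E'
from h import *
im=grab_frame("scene")[175:335,335:445];t=grab_frame("top")[235:315,240:320]
o=np.zeros((560,790,3),np.uint8);o[:,:385]=cv2.resize(im,None,fx=3.5,fy=3.5);o[:400,390:]=cv2.resize(t,(400,400))
cv2.imwrite("pics/c7.png",o[:,:,::-1])
for c in("scene","top"):
    for q in("post_top","rod_top"): print(c,q,[(np.round(d["location"],1),round(d["conf"],2)) for d in mark_of(c,q)[:2]])
    print(proj(c,np.array([.5081,-.01,.23])),proj(c,np.array([.5187,.087,.232])))
E
```

```text
t: 15.05
eef_pos: [0.5543, -0.1327, 0.3092]
ee_rot: [3.142, -0.001, 3.05]
force: [1.2, -0.1, -0.6]
width: 0.0005
gripper_force: 0.0
t: 15.55
eef_pos: [0.5544, -0.2006, 0.3089]
ee_rot: [3.141, -0.001, 3.048]
force: [0.0, 0.4, -0.2]
width: 0.0006
gripper_force: 0.0
scene post_top [(array([353.4, 190.4]), 0.63)]
scene rod_top [(array([390.2, 202.3]), 0.78)]
[354.24157406 189.38739911] [390.56691425 204.74624418]
top post_top [(array([182.5, 261.8]), 0.72)]
top rod_top [(array([282.8, 282.6]), 0.6)]
[321.57084712 287.24114041] [281.44322664 281.94874846]
```

View pics/c7.png

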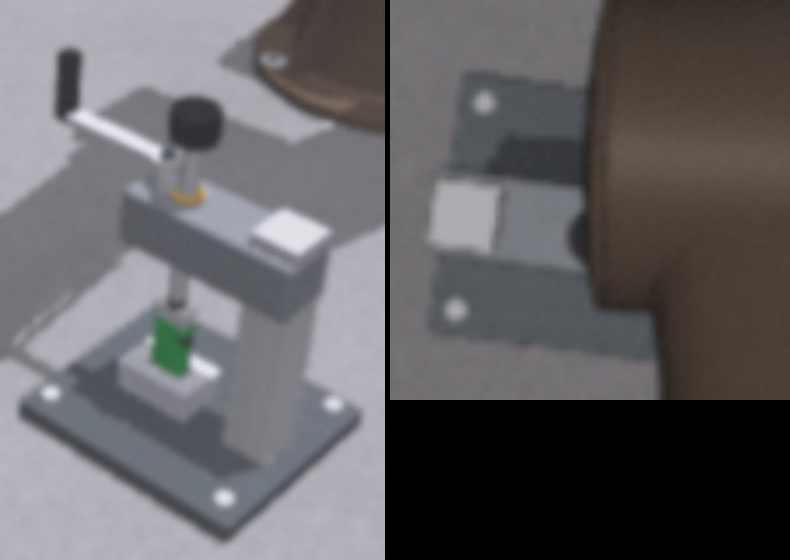

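The lever is at its clockwise end: the post top is at scene (354,190), against a predicted (354,189). The rod foot is on the hood at crop (177,303), the lighter is standing in its nest, and the robot is clear.

```bash
python3 -c "from station import *; print(job_done())"
```

```text
the job is handed in; nothing more can be done
None
```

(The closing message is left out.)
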